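# Weigh the slip box on the bench scale

### The job

Weigh the small lidded box on the bench scale. With the pan still empty press the round key on the terminal to zero it and let it spring back; then set the box upright on the middle of the pan (do not drop it) and let go; then push the square key in so that it stays in, and last press the oblong key. Press each key fully and only at its turn, no harder than a firm finger would (well under 40 N), and leave the mouse and the roll of tape where they are.

Things in the scene. Friction and masses are not known exactly. Their poses are not given: they have to be found in the camera images.
- terminal: grey weighing terminal fixed to the bench; origin at z = 0, housing x -51 to +85, y -75 to +75, z 0 to 173 mm from it. Its front (-x side) is a panel sloping up and away at 30 deg to the horizontal, with three grey keys in a row along y; an upright display (face at x = +26 mm) stands behind the panel under a projecting hood roof
- hood_edge (a point): middle of the lower front edge of the terminal's flat hood roof (150 mm wide, 8 mm thick), 165 mm above the bench. It juts out to just over the keys, about 105 mm above them, so keys are reached by a tool leaning like the panel's normal (30 deg from vertical, body of the tool towards the robot)
- key_round_top (a point): centre of the pressing face of the round key (26 mm across), middle of the row. Own z axis = outward normal of the key (30 deg from vertical, towards the terminal's -x), own y = along the row (terminal's y), own x = up the slope. It moves with the key. Keys stand 12 mm out of the panel, 46 mm apart centre to centre
- key_square_top (a point): the same for the square key (24 x 24 mm), at the terminal's -y end of the row (right, seen from the robot)
- key_bar_top (a point): the same for the oblong key (18 mm wide along the row, 36 mm long up the slope), at the terminal's +y end of the row (left, seen from the robot)
- key_round (a joint): press depth of the round key, 0 out to 0.006 m fully in; spring key, 1.2 N to start, 3.6 N fully in, springs back. Counts as pressed above 0.0045
- key_square (a joint): press depth of the square key, 0 to 0.006 m; no spring, it slides against 2.5 N of friction and stays where it is pushed (latching hold key). Counts as in above 0.0045
- key_bar (a joint): press depth of the oblong key, 0 to 0.006 m; spring key like the round one. The three keys are told apart by shape alone
- scale: bench scale fixed to the bench, square grey base with a flat square steel pan 140 x 140 mm without a rim; origin under its centre at z = 0. It stands beside the terminal, on either side
- scale_pan (a point): centre of the top of the pan, 38 mm above the bench; axes along the pan's sides, z up
- slip_box: lidded plastic box (lid fixed), 46 mm along its own x (-22 to +24 mm), 64 mm along its own y, 28 mm high, 0.14 to 0.28 kg, lying upright in front of scale and terminal; origin at its underside, z up. Best gripped from above across the 46 mm sides
- mouse: computer mouse, 113 x 60 x 37 mm, front right; bystander, in front of the black computer tower (fixed, y below -0.42)
- tape_roll: small roll of tape lying flat, 58 mm across, 19 mm high, front left; bystander, beside the foot of the hardness tester (tall white fixed machine, y about 0.13 to 0.33, x from about 0.42 back: pass round in front of it)
Mind the look-alikes: they are no part of the job. There is more than one size of the slip_box; the job needs the middle-sized.

How it is judged:
By the outcome, as a careful person would: the job done as asked, in the order asked, and still so for the second after the job is handed in, with the robot touching nothing.
It also fails if it takes over 72 s, if anything falls off the work surface, if the arm or the gripper's body presses on something with over 40 N, if the wrist force passes 120 N, or if a joint passes its speed limit or range.

### The arm

A 6-joint arm with a two-finger parallel gripper is mounted at the origin on a cart in front of the work surface, level with it; the furniture and walls round the work are solid. World frame = base frame: x ahead of the robot, y to its left, z up, the work surface at z = 0. Lengths are in m, angles in rad, forces in N, time in s.
With the tool pointing down it reaches from about 0.25 to 0.725 m from the base axis. Payload 9.7 kg.
Tool frame: the origin (TCP) lies at the very end of the fingers, on their centre line; the grasp point (between the pads) lies ctrl.grip_point_offset behind it (ctrl.grip_point_offset is the distance from the TCP to the grasp point, in m); z points along the fingers, x is the direction in which the jaws open and shut, and the axes are right-handed (so a half turn about z gives the same grasp; the last joint's range is limited). The gripper opens to 85 mm and grips with 20 to 120 N. Pads are 22 mm wide; open, the fingers measure 114 mm over their backs; the gripper's body (76 mm by 85 mm) begins 54 mm behind the grasp point. The pads swing forward as they close: fully open they stand 13 mm farther back than shut.
Start: joints at [1.294, 0.087, 0.176, 1.66, 0, 1.571], TCP at [0.15, 0.529, 0.231] pointing down, gripper open.
Joint ranges: [-3.13, 3.13], [-0.85, 1.81], [-1.15, 1.24], [-2.2, 2.28], [-1.44, 1.52], [-3.14, 3.14]. Speed limits (rad/s): [2.22, 2.22, 2.57, 3.14, 3.14, 3.14].

### API

Orientations are given as a rotation vector (axis times angle).
In Python, from bench import ctrl gives the robot as it stands.
- The arm moves only by the tool play_rows, never from a script. Its argument "deltas" is a list of rows, each an object with "linear": the shift along the tool's x, y, z in mm, a list of three; "angular": the turn, a rotation vector about the tool's x, y, z in rad, a list of three; "hand": the opening, from 0 (shut) to 1 (fully open). In form: [{"linear": [x, y, z], "angular": [wx, wy, wz], "hand": hand}, ...]. A call has 1 to 10 rows; each row shifts and turns the pose as measured when the row begins, along the tool's axes as they then stand; what a row does not reach is not made up. A row lasts 1/10 s, in which the tool goes at most 50 mm and 8.59 degrees, less where a joint would pass 70% of its speed; a pose out of reach is approached as far as the arm can. A call with a gripper value outside its range is refused whole. The fingers move at their own pace and stop on an object; "newtons" is the grip in N (left out, the last holds). Time passes only in rows, so rows that do not move let the fingers close. It gives the time, the measured TCP pose, the force and the opening at its end, in the units of the state.
- ctrl.get_obs(): the state, without advancing time (a new reading comes with each control period).
- ctrl.camera(name): name is "side" or "top" or "wrist"; returns a dict with "image" (420x560x3 uint8, red, green, blue), "z_map" (420x560 float32, m along the optical axis (not along the pixel's ray), 0 where there is no reading), "fov_y" (degrees; the focal length in pixels is half the picture's height over the tangent of half this angle, whatever the lens; pixels are square), "cx", "cy" (the principal point, pixels), "distortion" ([k1, k2, p1, p2, k3] as OpenCV has them; the pictures are not rectified), "extrinsics" (4x4, takes a point from camera to world coordinates). Camera axes: x right, y up, looking along -z (the intrinsics and any distortion apply to the point x, -y, -z); pixel columns grow to the right and rows downward; lengths in m; the calibration is good to about 2 mm. A picture is of the moment at which its call begins.
- ctrl.hand_in(): hands the job in, once; it reports no verdict.
Trained networks look in a picture, given as the dict that the camera call returned (one of the last four; its "shot" number tells which), for a name from the list of things; names that differ only in an ending like _2 or _b are one class to them, and where a whole thing is asked for, a point or a joint stands for the part that bears it (a point fixed in the world has none). Each returns a list of dicts, best first, with "score" (0 to 1); they miss things now and then, are a little off and sometimes report something else, mostly with a low value. They report only what shows in the picture. A call takes as long as a camera call. They do not tell look-alikes from the thing itself.
- ctrl.cut_out(query, picture): "mask" (420x560 bool, what is visible of it) and "extent" ([centre column, centre row, width, height] in pixels, round what is visible of it).
The state is a dict: "time": time; "qpos": joint angles; "qd": joint speeds; "effort": joint torques, N m; "tcp_pos": TCP position; "tool_rot": TCP orientation; "contact_force": force on the tool from outside, world axes, zero at the start; "ft_torque": the same for the moment, N m; "width": finger opening in m.
Only numpy, scipy, OpenCV 4.12 (cv2) and the standard library are available. Lean on these libraries where they do the work, as an engineer would, in place of code of your own. Each camera call takes 0.05 s, during which the arm holds its last target.

## Working session

There is one attempt and no reset: what is moved stays moved. The work goes in short steps, Python scripts to look and compute and a tool call to move; the robot and the scene stay as the last step left them, time stands still between calls to the robot, and variables do not carry over. Pictures are saved under pics/ and viewed, and the job is handed in when it is done.

Besides the shell and the picture viewer there is one more tool, called after ">>>" as name([rows], argument=value, ...), one row to a line, values as JSON. play_rows: Moves the arm, as the interface text tells. Its arguments: {"type":"object","properties":{"deltas":{"type":"array","items":{"type":"object","properties":{"linear":{"type":"array","items":{"type":"number"}},"angular":{"type":"array","items":{"type":"number"}},"hand":{"type":"number"}}}},"newtons":{"type":"number"}},"required":["deltas"]}

```bash
ls; mkdir -p pics; cat > h.py <<'E'
import numpy as np, cv2, pickle
from bench import ctrl
from scipy.spatial.transform import Rotation as R
def K(p):
    h=p['image'].shape[0]; f=h/2/np.tan(np.radians(p['fov_y'])/2)
    return np.array([[f,0,p['cx']],[0,f,p['cy']],[0,0,1.]])
def cloud(p):
    h,w=p['z_map'].shape
    u,v=np.meshgrid(np.arange(w),np.arange(h))
    n=cv2.undistortPoints(np.stack([u,v],-1).reshape(-1,1,2).astype(np.float64),K(p),np.array(p['distortion'],float)).reshape(h,w,2)
    z=p['z_map'].astype(float)
    c=np.stack([n[...,0]*z,-n[...,1]*z,-z],-1)
    E=np.array(p['extrinsics'])
    P=c@E[:3,:3].T+E[:3,3]
    P[z<=0]=np.nan
    return P
def proj(p,X):
    E=np.linalg.inv(np.array(p['extrinsics'])); X=np.atleast_2d(X)
    c=X@E[:3,:3].T+E[:3,3]; c=c*[1,-1,-1]
    return cv2.projectPoints(c.reshape(-1,1,3),np.zeros(3),np.zeros(3),K(p),np.array(p['distortion'],float))[0].reshape(-1,2)
def shot(name,fn=None):
    p=ctrl.camera(name)
    if fn: cv2.imwrite('pics/'+fn+'.png',p['image'][...,::-1])
    pickle.dump({k:v for k,v in p.items()},open('pics/last_%s.pkl'%name,'wb'))
    return p
E
python3 - <<'E'
from h import *
o=ctrl.get_obs(); print(o); print(ctrl.grip_point_offset)
for n in ['top','side','wrist']:
    p=shot(n,n+'0'); print(n,p['fov_y'],p['cx'],p['cy'],p['distortion'],np.array(p['extrinsics']).round(3).tolist(),p['shot'])
    for q in ['terminal','scale','slip_box','key_round_top','key_square_top','key_bar_top','mouse','tape_roll','scale_pan']:
        try:
            r=ctrl.cut_out(q,p); P=cloud(p)
            for d in r[:5]:
                m=P[d['mask']]; print(n,q,round(d['score'],2),np.round(d['extent']),np.nanmedian(m,0).round(3))
        except Exception as e: print(q,e)
E
```

```text
pics
{'time': 0.0, 'qpos': array([ 1.29400252e+00,  8.74539427e-02,  1.75131111e-01,  1.65980269e+00,
       -3.48764410e-06,  1.57078586e+00]), 'qd': array([ 0.00150934, -0.00088203, -0.00020173, -0.00079569, -0.00142486,
       -0.00045147]), 'effort': array([-5.73325397e-04, -5.20393538e+01,  4.64796746e+01,  1.65373221e-02,
        3.80265794e-05, -8.77839284e-06]), 'tcp_pos': array([0.15023767, 0.52884172, 0.23058489]), 'tool_rot': array([ 2.50600932e+00,  1.89326907e+00, -1.66220561e-03]), 'contact_force': array([0.05975278, 0.47436461, 0.56153804]), 'ft_torque': array([-0.02571014,  0.00372363,  0.03516341]), 'width': 0.08530287632773947}
0.0187
top 45.63068298506687 284.0920203952417 213.70961649024562 [-0.08953361  0.          0.          0.          0.        ] [[-0.023, 0.977, -0.213, 0.34], [-1.0, -0.022, 0.005, -0.129], [0.0, 0.213, 0.977, 1.128], [0.0, 0.0, 0.0, 1.0]] 1
top terminal 0.61 [334. 163.  80.  85.] [ 0.669 -0.24   0.17 ]
top scale 0.56 [227. 184.  67.  69.] [ 0.648 -0.005  0.038]
top slip_box 0.7 [287. 275.  31.  21.] [ 0.444 -0.138  0.028]
top slip_box 0.68 
[... 1175 characters left out ...]
36]
side slip_box 0.62 [350. 252.  70.  95.] [ 0.672 -0.266  0.153]
side slip_box 0.57 [282. 270.  20.  23.] [ 0.521 -0.231  0.019]
side key_round_top 0.57 [333. 259.  11.   9.] [ 0.639 -0.243  0.06 ]
side key_square_top 0.41 [247. 246.  15.  24.] [ 0.44  -0.144  0.027]
side key_bar_top 0.29 [311. 191.  60.  51.] [ 0.645 -0.017  0.037]
side tape_roll 0.81 [235. 170.  20.  17.] [0.449 0.123 0.015]
side scale_pan 0.91 [311. 191.  59.  52.] [ 0.645 -0.018  0.037]
wrist 62.313307097260044 282.3093105801889 211.723295826348 [-0.04540024  0.          0.          0.          0.        ] [[0.273, -0.915, -0.297, 0.073], [0.962, 0.26, 0.084, 0.55], [0.0, -0.309, 0.951, 0.373], [0.0, 0.0, 0.0, 1.0]] 3
```

View pics/top0.png

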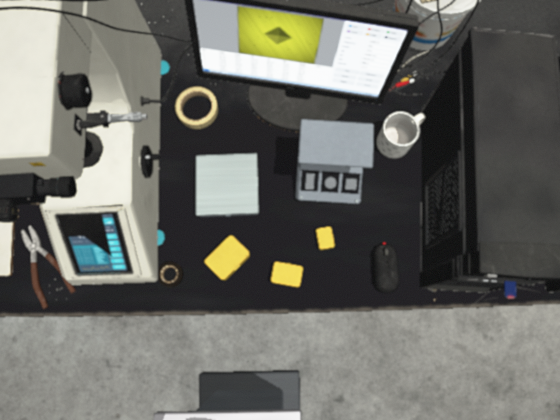

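View pics/side0.png

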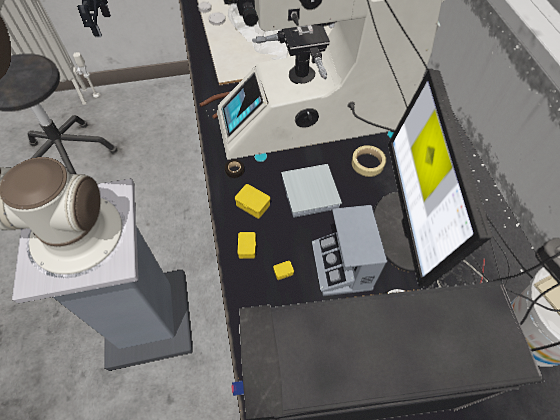

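```bash
python3 - <<'E'
import cv2
a=cv2.imread('pics/top0.png')[110:310,200:420]; cv2.imwrite('pics/top0c.png',cv2.resize(a,None,fx=3.5,fy=3,interpolation=2)[:600,:800])
E
```

```text
(no output)
```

View pics/top0c.png

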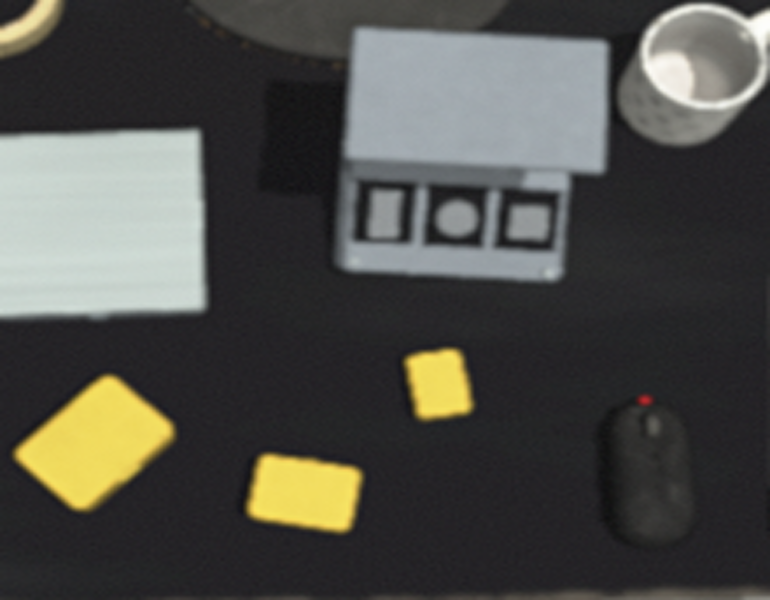

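```bash
cat >> h.py <<'E'
def rect(X):
    X=np.asarray(X,float); c=X.mean(0)
    (cx,cy),(w,h),a=cv2.minAreaRect(((X-c)*1000).astype(np.float32))
    return (np.array([cx,cy])/1000+c).round(4),round(w,1),round(h,1),round(a,1)
def comp(P,lo,hi,box):
    # points in world height band & xy box
    m=(P[...,2]>lo)&(P[...,2]<hi)&(P[...,0]>box[0])&(P[...,0]<box[1])&(P[...,1]>box[2])&(P[...,1]<box[3])
    return m
E
python3 - <<'E'
from h import *
for n in ['top','side']:
    p=pickle.load(open(f'pics/last_{n}.pkl','rb')); P=cloud(p)
    for nm,lo,hi,b in [('big',.033,.042,(.42,.55,-.07,.06)),('mid',.023,.033,(.4,.48,-.19,-.1)),('small',.015,.026,(.49,.56,-.27,-.19)),('pan',.034,.043,(.56,.76,-.1,.09)),('hood',.163,.182,(.6,.8,-.36,-.12)),('tape',.01,.025,(.4,.5,.08,.17)),('mouse',.01,.05,(.38,.54,-.42,-.3))]:
        m=comp(P,lo,hi,b); X=P[m]
        print(n,nm,m.sum(),rect(X[:,:2]),np.median(X[:,2]).round(4), X.min(0).round(3),X.max(0).round(3))
E
```

```text
top big 1043 (array([ 0.4828, -0.0073]), 62.4, 83.8, 44.4) 0.0374 [ 0.435 -0.055  0.033] [0.532 0.042 0.042]
top mid 599 (array([ 0.4448, -0.138 ]), 63.9, 47.4, 78.2) 0.0278 [ 0.417 -0.171  0.023] [ 0.471 -0.105  0.033]
top small 307 (array([ 0.5246, -0.2268]), 47.2, 34.5, 7.5) 0.0199 [ 0.5   -0.245  0.015] [ 0.548 -0.208  0.026]
top pan 3528 (array([ 0.651 , -0.0057]), 141.3, 140.5, 0.9) 0.0378 [ 0.58  -0.077  0.034] [0.722 0.066 0.043]
top hood 3170 (array([ 0.6932, -0.2432]), 148.9, 94.5, 84.9) 0.1724 [ 0.64  -0.321  0.165] [ 0.745 -0.166  0.178]
top tape 338 (array([0.4504, 0.1258]), 56.6, 56.7, 51.6) 0.018 [0.421 0.097 0.01 ] [0.479 0.154 0.024]
top mouse 1144 (array([ 0.4555, -0.3584]), 57.5, 112.9, 89.4) 0.0259 [ 0.399 -0.387  0.01 ] [ 0.512 -0.329  0.038]
side big 561 (array([ 0.48  , -0.0082]), 63.8, 85.3, 44.1) 0.0369 [ 0.433 -0.057  0.033] [0.527 0.039 0.042]
side mid 392 (array([ 0.4415, -0.14  ]), 65.1, 46.0, 78.2) 0.0277 [ 0.414 -0.174  0.023] [ 0.469 -0.105  0.033]
side small 233 (array([ 0.5214, -0.2275]), 46.8, 35.5, 10.6) 0.0197 [ 0.497 -0.247  0.015] [ 0.546 -0.208  0.024]
side pan 1924 (array([ 0.6479, -0.0077]), 139.9, 142.0, 0.7) 0.0372 [ 0.577 -0.079  0.034] [0.718 0.064 0.043]
side hood 2465 (array([ 0.6907, -0.2449]), 150.9, 95.8, 85.0) 0.1722 [ 0.637 -0.323  0.163] [ 0.744 -0.166  0.177]
side tape 203 (array([0.455 , 0.1248]), 67.2, 66.2, 80.9) 0.0173 [0.42  0.093 0.01 ] [0.493 0.163 0.025]h.py:27: RuntimeWarning: Mean of empty slice.
  X=np.asarray(X,float); c=X.mean(0)
  ret = um.true_divide(
  return _methods._mean(a, axis=axis, dtype=dtype,
  ret = ret.dtype.type(ret / rcount)
Traceback (most recent call last):
ValueError: zero-size array to reduction operation minimum which has no identity
```

>>> play_rows([
  {"linear":[-36,27,-6],"angular":[0,0,0],"hand":0},
  {"linear":[-36,27,-6],"angular":[0,0,0],"hand":0},
  {"linear":[-36,27,-6],"angular":[0,0,0],"hand":0},
  {"linear":[-36,27,-6],"angular":[0,0,0],"hand":0},
  {"linear":[-36,27,-6],"angular":[0,0,0],"hand":0},
  {"linear":[-36,27,-6],"angular":[0,0,0],"hand":0},
  {"linear":[-36,27,-6],"angular":[0,0,0],"hand":0},
  {"linear":[-36,27,-6],"angular":[0,0,0],"hand":0},
  {"linear":[-36,27,-6],"angular":[0,0,0],"hand":0},
], newtons=30)

```text
time: 2.4
tcp_pos: [0.2975, 0.1418, 0.2848]
tool_rot: [2.494, 1.905, -0.001]
contact_force: [1.6, -0.1, 0.0]
width: -0.0004
```

>>> play_rows([
  {"linear":[-36,30,-2],"angular":[0,0,0],"hand":0},
  {"linear":[-36,30,-2],"angular":[0,0,0],"hand":0},
  {"linear":[-36,30,-2],"angular":[0,0,0],"hand":0},
  {"linear":[-36,30,-2],"angular":[0,0,0],"hand":0},
  {"linear":[-36,30,-2],"angular":[0,0,0],"hand":0},
  {"linear":[-36,30,-2],"angular":[0,0,0],"hand":0},
  {"linear":[-36,30,-2],"angular":[0,0,0],"hand":0},
  {"linear":[-36,30,-2],"angular":[0,0,0],"hand":0},
  {"linear":[0,0,0],"angular":[0,0,-0.095],"hand":0},
  {"linear":[0,0,0],"angular":[0,0,-0.095],"hand":0},
])

```text
time: 3.4
tcp_pos: [0.4565, -0.222, 0.3037]
tool_rot: [2.304, 2.126, 0.008]
contact_force: [-0.1, -0.3, -0.1]
width: 0.0
```

```bash
python3 - <<'E'
from h import *
p=shot('wrist','w1'); P=cloud(p); o=ctrl.get_obs(); print(o['time'],o['tcp_pos'],o['tool_rot'])
for q in ['key_round_top','key_square_top','key_bar_top','slip_box']:
    for d in ctrl.cut_out(q,p)[:4]: print(q,round(d['score'],2),np.round(d['extent']),np.nanmedian(P[d['mask']],0).round(4))
for nm,lo,hi,b in [('mid',.023,.033,(.4,.48,-.19,-.1)),('small',.015,.026,(.49,.56,-.27,-.19)),('hood',.165,.182,(.6,.8,-.36,-.12))]:
    X=P[comp(P,lo,hi,b)]
    if len(X)>20: print(nm,len(X),rect(X[:,:2]),np.median(X[:,2]).round(4))
E
```

```text
3.45 [ 0.45652808 -0.22195417  0.30329675] [2.29731314 2.13301819 0.00769625]
key_square_top 0.6 [242. 307.   8.  14.] [ 0.6307 -0.2906  0.0572]
key_bar_top 0.57 [321. 306.   6.  18.] [ 0.6344 -0.1857  0.0541]
slip_box 0.72 [459. 173.  92.  80.] [ 0.4775 -0.0104  0.0367]
slip_box 0.68 [352. 151.  61.  44.] [ 0.4423 -0.1391  0.0275]
slip_box 0.63 [286. 213.  28.  39.] [ 0.5207 -0.2259  0.0197]
mid 1977 (array([ 0.444 , -0.1378]), 63.7, 46.4, 78.4) 0.0276
small 895 (array([ 0.5236, -0.2264]), 47.2, 34.7, 8.4) 0.0198
hood 196 (array([ 0.6512, -0.2378]), 15.2, 13.8, 85.1) 0.1719
```

View pics/w1.png

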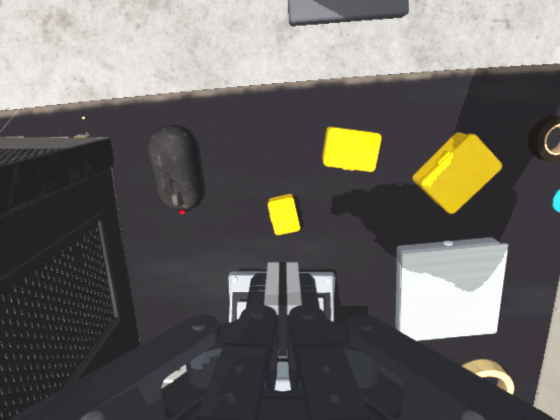

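```bash
python3 - <<'E'
from h import *
for n in ['top','side']:
    p=pickle.load(open(f'pics/last_{n}.pkl','rb')); P=cloud(p)
    g=cv2.cvtColor(p['image'],cv2.COLOR_RGB2GRAY)
    # panel ROI
    ctr=proj(p,[0.64,-0.24,0.06])[0]; print(n,ctr)
    roi=np.zeros_like(g,bool); x,y=ctr.astype(int); roi[y-45:y+45,x-45:x+45]=1
    nb,l,st,ce=cv2.connectedComponentsWithStats(((g>90)&roi).astype(np.uint8),connectivity=4)
    for i in range(1,nb):
        if 40<st[i,4]<400:
            m=l==i; X=P[m]; X=X[~np.isnan(X[:,0])]
            print(ce[i].round(1),st[i],np.median(X,0).round(4),X.mean(0).round(4))
E
```

```text
top [330.86033999 182.89728245]
[330.2 182.5] [325 177  12  12 113] [ 0.6409 -0.2382  0.0605] [ 0.6413 -0.2387  0.0593]
[350.6 183.7] [345 178  12  12 131] [ 0.637  -0.2847  0.0598] [ 0.6376 -0.2842  0.0586]
side [330.87451596 257.0116298 ]
[301.3 213.3] [292 212  25   5  76] [ 0.6025 -0.0749  0.0143] [ 0.6064 -0.0745  0.0141]
[327.4 241.9] [321 237  14  11 108] [ 0.643  -0.1973  0.0598] [ 0.643  -0.1969  0.059 ]
[288.3 268.8] [285 261   9  17 118] [ 0.5342 -0.2335  0.0191] [ 0.5344 -0.2309  0.017 ]
[334.2 275.1] [329 269  12  13 109] [ 0.6348 -0.2882  0.0593] [ 0.635  -0.2879  0.0589]
```

```bash
cat >> h.py <<'E'
def plan(tp,tR,step=40,srot=0.14):
    "rows from measured pose to target"
    o=ctrl.get_obs(); p=np.array(o['tcp_pos']); Rc=R.from_rotvec(o['tool_rot'])
    d=np.array(tp)-p; rv=(Rc.inv()*tR).as_rotvec()
    n=int(max(1,np.ceil(np.linalg.norm(d)*1000/step),np.ceil(np.linalg.norm(rv)/srot)))
    print('t',o['time'],'from',p.round(4),'n',n,'F',np.round(o['contact_force'],1))
    for k in range(n):
        Rk=Rc*R.from_rotvec(rv*k/n)
        print((Rk.inv().apply(d)/n*1000).round(1).tolist(),(rv/n).round(3).tolist())
def Rkey(psi=-5.,tilt=30.):
    ps,t=np.radians(psi),np.radians(tilt)
    n=np.array([-np.sin(t)*np.cos(ps),-np.sin(t)*np.sin(ps),np.cos(t)])
    x=np.array([-np.sin(ps),np.cos(ps),0]); z=-n; y=np.cross(z,x)
    return R.from_matrix(np.stack([x,y,z],1)),n
E
python3 - <<'E'
from h import *
Rk,n=Rkey(); plan(np.array([.640,-.2402,.0602])+.13*n,Rk)
E
```

```text
t 3.65 from [ 0.4562 -0.2203  0.3045] n 5 F [ 0.1 -0.5  0.2]
[-0.8, 23.7, 26.6] [-0.103, 0.0, 0.001]
[-0.8, 20.8, 28.9] [-0.103, 0.0, 0.001]
[-0.8, 17.8, 30.9] [-0.103, 0.0, 0.001]
[-0.8, 14.5, 32.5] [-0.103, 0.0, 0.001]
[-0.8, 11.1, 33.8] [-0.103, 0.0, 0.001]
```

>>> play_rows([
  {"linear":[-1,24,27],"angular":[-0.103,0,0.001],"hand":0},
  {"linear":[-1,21,29],"angular":[-0.103,0,0.001],"hand":0},
  {"linear":[-1,18,31],"angular":[-0.103,0,0.001],"hand":0},
  {"linear":[-1,14,32],"angular":[-0.103,0,0.001],"hand":0},
  {"linear":[-1,11,34],"angular":[-0.103,0,0.001],"hand":0},
  {"linear":[0,0,0],"angular":[0,0,0],"hand":0},
])

```text
time: 4.25
tcp_pos: [0.5788, -0.2319, 0.1696]
tool_rot: [1.995, 1.813, 0.511]
contact_force: [-0.5, 0.8, -0.6]
width: 0.0004
```

```bash
python3 - <<'E'
from h import *
Rk,n=Rkey(); plan(np.array([.640,-.2402,.0602])+.13*n,Rk)
p=shot('wrist','w2'); P=cloud(p)
for q in ['key_round_top','key_square_top','key_bar_top']:
    for d in ctrl.cut_out(q,p)[:2]: print(q,round(d['score'],2),np.round(d['extent']),np.nanmedian(P[d['mask']],0).round(4))
p['image']=p['image'].copy()
for X in [[.640,-.2402,.0602],[.636,-.286,.0602],[.644,-.1944,.0602]]:
    u=proj(p,X)[0]; print(u); cv2.circle(p['image'],tuple(u.astype(int).tolist()),3,(255,0,0),-1)
cv2.imwrite('pics/w2b.png',p['image'][...,::-1])
E
```

```text
t 4.25 from [ 0.5788 -0.2319  0.1696] n 1 F [-0.5  0.8 -0.6]
[-2.9, -1.2, -4.4] [0.022, 0.0, -0.008]
key_round_top 0.64 [281. 195.  31.  33.] [ 0.6384 -0.2387  0.0588]
key_square_top 0.75 [225. 196.  37.  32.] [ 0.6344 -0.2838  0.0585]
[278.98053489 198.56661858]
[221.71834204 199.05140317]
[336.31377534 198.11391884]
```

View pics/w2b.png

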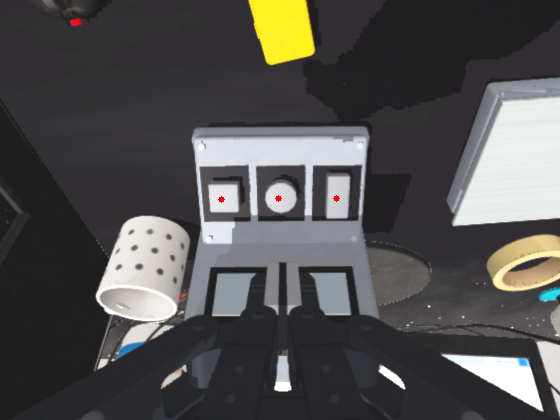

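```bash
python3 - <<'E'
from h import *
Rk,n=Rkey(); plan(np.array([.6395,-.239,.060])+.015*n,Rk,35)
E
```

```text
t 4.45 from [ 0.5829 -0.2346  0.1821] n 4 F [ 1.1 -0.5  0.7]
[0.3, -3.9, 29.7] [0.008, 0.001, -0.001]
[0.2, -3.7, 29.7] [0.008, 0.001, -0.001]
[0.2, -3.5, 29.7] [0.008, 0.001, -0.001]
[0.2, -3.2, 29.7] [0.008, 0.001, -0.001]
```

>>> play_rows([
  {"linear":[0,-4,30],"angular":[0.008,0.001,-0.001],"hand":0},
  {"linear":[0,-4,30],"angular":[0.008,0.001,-0.001],"hand":0},
  {"linear":[0,-4,30],"angular":[0.008,0.001,-0.001],"hand":0},
  {"linear":[0,-3,20],"angular":[0.008,0.001,-0.001],"hand":0},
  {"linear":[0,0,0],"angular":[0,0,0],"hand":0},
  {"linear":[0,0,0],"angular":[0,0,0],"hand":0},
])

```text
time: 5.05
tcp_pos: [0.6383, -0.2439, 0.1009]
tool_rot: [1.987, 1.821, 0.493]
contact_force: [0.5, 0.5, 0.7]
width: -0.0002
```

```bash
python3 - <<'E'
from h import *
Rk,n=Rkey(); plan(np.array([.6395,-.239,.060])+.01*n,Rk,35)
o=ctrl.get_obs(); print(n@(o['tcp_pos']-[.6395,-.239,.060]))
E
```

```text
t 5.05 from [ 0.6383 -0.2439  0.1009] n 1 F [0.5 0.5 0.7]
[5.3, -20.2, 25.5] [0.015, 0.009, 0.003]
0.03579911208128477
```

>>> play_rows([
  {"linear":[2,-10,0],"angular":[0.008,0.004,0],"hand":0},
  {"linear":[2,-10,0],"angular":[0.007,0.004,0],"hand":0},
  {"linear":[0,0,0],"angular":[0,0,0],"hand":0},
])

```text
time: 5.35
tcp_pos: [0.6214, -0.239, 0.0958]
tool_rot: [1.994, 1.833, 0.491]
contact_force: [-0.9, -0.4, 0.9]
width: -0.0003
```

```bash
cat > st.py <<'E'
from h import *
import sys
K={'r':[.6395,-.239,.060],'s':[.6355,-.2848,.060],'b':[.6435,-.1932,.060]}
k=np.array(K[sys.argv[1]]); Rk,n=Rkey(); plan(k+float(sys.argv[2])/1000*n,Rk,50)
o=ctrl.get_obs(); print('tool-frame off from key (mm)',(Rk.inv().apply(o['tcp_pos']-k)*1000).round(1), 'F.n',round(n@o['contact_force'],2))
E
python3 st.py r 10
```

```text
t 5.35 from [ 0.6214 -0.239   0.0958] n 1 F [-0.9 -0.4  0.9]
[1.6, -2.4, 30.0] [0.004, 0.002, 0.003]
tool-frame off from key (mm) [ -1.5   2.3 -40. ] F.n 1.25
```

>>> play_rows([
  {"linear":[1,-1,10],"angular":[0.004,0.002,0.003],"hand":0},
  {"linear":[1,-1,10],"angular":[0,0,0],"hand":0},
  {"linear":[0,-1,6],"angular":[0,0,0],"hand":0},
  {"linear":[0,0,0],"angular":[0,0,0],"hand":0},
])

```text
time: 5.75
tcp_pos: [0.6327, -0.2381, 0.0711]
tool_rot: [2.0, 1.832, 0.491]
contact_force: [-0.4, 0.0, 0.0]
width: 0.0
```

```bash
python3 st.py r 0
```

```text
t 5.75 from [ 0.6327 -0.2381  0.0711] n 1 F [-0.4  0.   0. ]
[-0.3, 0.4, 13.0] [0.001, 0.001, -0.0]
tool-frame off from key (mm) [  0.3  -0.4 -13. ] F.n 0.22
```

>>> play_rows([
  {"linear":[0,0,4],"hand":0,"angular":[0,0,0]},
  {"linear":[0,0,4],"hand":0,"angular":[0,0,0]},
  {"linear":[0,0,3],"hand":0,"angular":[0,0,0]},
  {"linear":[0,0,2],"hand":0,"angular":[0,0,0]},
])

```text
time: 6.15
tcp_pos: [0.6398, -0.2386, 0.0585]
tool_rot: [2.0, 1.832, 0.491]
contact_force: [-1.2, 0.5, 1.6]
width: 0.0001
```

```bash
python3 st.py r 0
```

```text
t 6.15 from [ 0.6398 -0.2386  0.0585] n 1 F [-1.2  0.5  1.6]
[-0.4, 0.5, -1.4] [0.001, 0.001, 0.0]
tool-frame off from key (mm) [ 0.4 -0.5  1.4] F.n 1.98
```

In contact. Push on gently.

>>> play_rows([
  {"linear":[0,0,2],"hand":0,"angular":[0,0,0]},
  {"linear":[0,0,2],"hand":0,"angular":[0,0,0]},
])

```text
time: 6.35
tcp_pos: [0.6418, -0.2388, 0.0549]
tool_rot: [2.0, 1.833, 0.491]
contact_force: [-3.1, 0.2, 1.8]
width: 0.0
```

```bash
python3 st.py r 0
```

```text
t 6.35 from [ 0.6418 -0.2388  0.0549] n 1 F [-3.1  0.2  1.8]
[-0.4, 0.6, -5.6] [0.001, 0.001, -0.0]
tool-frame off from key (mm) [ 0.4 -0.6  5.6] F.n 3.13
```

>>> play_rows([
  {"linear":[0,0,1.5],"hand":0,"angular":[0,0,0]},
  {"linear":[0,0,1.5],"hand":0,"angular":[0,0,0]},
])

```text
time: 6.55
tcp_pos: [0.6425, -0.2389, 0.0541]
tool_rot: [2.001, 1.832, 0.491]
contact_force: [-27.4, 6.2, 24.3]
width: 0.0001
```

```bash
python3 st.py r 0
```

```text
t 6.55 from [ 0.6425 -0.2389  0.0541] n 1 F [-27.4   6.2  24.3]
[-0.4, 0.4, -6.6] [0.0, 0.001, -0.001]
tool-frame off from key (mm) [ 0.4 -0.4  6.6] F.n 34.94
```

>>> play_rows([
  {"linear":[0,0,-4],"hand":0,"angular":[0,0,0]},
  {"linear":[0,0,-10],"hand":0,"angular":[0,0,0]},
  {"linear":[0,0,-20],"hand":0,"angular":[0,0,0]},
  {"linear":[0,0,-30],"hand":0,"angular":[0,0,0]},
  {"linear":[0,0,-30],"hand":0,"angular":[0,0,0]},
  {"linear":[0,0,-30],"hand":0,"angular":[0,0,0]},
  {"linear":[0,0,0],"hand":0,"angular":[0,0,0]},
  {"linear":[0,0,0],"hand":0,"angular":[0,0,0]},
])

```text
time: 7.35
tcp_pos: [0.5778, -0.2332, 0.1684]
tool_rot: [1.999, 1.831, 0.491]
contact_force: [-0.2, -0.6, -0.9]
width: 0.0003
```

```bash
python3 st.py r 130; python3 - <<'E'
from h import *
p=shot('wrist','w3'); P=cloud(p)
im=cv2.resize(p['image'][60:300,150:410],None,fx=2.5,fy=2.5); cv2.imwrite('pics/w3c.png',im[...,::-1])
E
```

```text
t 7.35 from [ 0.5778 -0.2332  0.1684] n 1 F [-0.2 -0.6 -0.9]
[-0.4, -0.5, -5.2] [0.002, 0.002, 0.0]
tool-frame off from key (mm) [   0.4    0.5 -124.8] F.n -0.66
```

View pics/w3c.png

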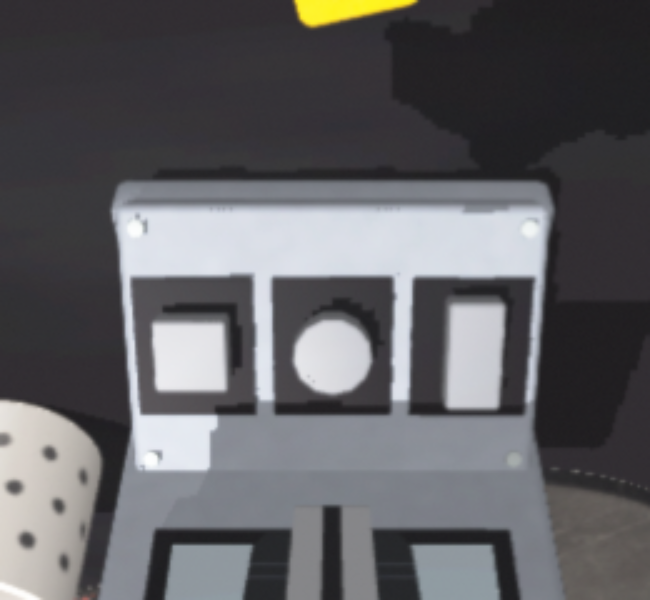

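```bash
cat >> h.py <<'E'
def Rdown(a):
    a=np.radians(a); x=np.array([np.cos(a),np.sin(a),0]); z=np.array([0,0,-1.]); return R.from_matrix(np.stack([x,np.cross(z,x),z],1))
E
python3 - <<'E'
from h import *
print(ctrl.get_obs()['qpos'].round(3))
plan([.5,-.18,.22],Rdown(84))
plan([.444,-.138,.15],Rdown(-11.8))
E
```

```text
[-0.468 -0.24  -0.36   0.956  0.186 -0.334]
t 7.4 from [ 0.5781 -0.2333  0.1686] n 4 F [ 0.9 -0.9  1.1]
[11.5, -11.4, -21.5] [0.132, -0.001, 0.004]
[11.5, -14.1, -19.8] [0.132, -0.001, 0.004]
[11.4, -16.7, -17.8] [0.132, -0.001, 0.004]
[11.3, -18.9, -15.5] [0.132, -0.001, 0.004]
t 7.4 from [ 0.5781 -0.2333  0.1686] n 13 F [ 0.9 -0.9  1.1]
[6.4, -10.2, -4.3] [0.03, -0.034, 0.127]
[4.9, -11.0, -4.1] [0.03, -0.034, 0.127]
[3.3, -11.6, -3.9] [0.03, -0.034, 0.127]
[1.7, -12.1, -3.6] [0.03, -0.034, 0.127]
[0.0, -12.3, -3.3] [0.03, -0.034, 0.127]
[-1.6, -12.3, -2.9] [0.03, -0.034, 0.127]
[-3.3, -12.1, -2.5] [0.03, -0.034, 0.127]
[-4.8, -11.6, -2.0] [0.03, -0.034, 0.127]
[-6.3, -11.0, -1.4] [0.03, -0.034, 0.127]
[-7.7, -10.1, -0.9] [0.03, -0.034, 0.127]
[-8.9, -9.1, -0.3] [0.03, -0.034, 0.127]
[-10.0, -7.9, 0.3] [0.03, -0.034, 0.127]
[-10.9, -6.5, 0.9] [0.03, -0.034, 0.127]
```

>>> play_rows([
  {"linear":[11,-11,-22],"angular":[0.132,0,0.004],"hand":0},
  {"linear":[11,-14,-20],"angular":[0.132,0,0.004],"hand":0},
  {"linear":[11,-17,-18],"angular":[0.132,0,0.004],"hand":0},
  {"linear":[11,-19,-15],"angular":[0.132,0,0.004],"hand":0},
  {"linear":[0,0,0],"angular":[0,0,0.14],"hand":1},
  {"linear":[0,0,0],"angular":[0,0,0.14],"hand":1},
  {"linear":[0,0,0],"angular":[0,0,0.14],"hand":1},
  {"linear":[0,0,0],"angular":[0,0,0.14],"hand":1},
  {"linear":[0,0,0],"angular":[0,0,0.14],"hand":1},
  {"linear":[0,0,0],"angular":[0,0,0.14],"hand":1},
])

```text
time: 8.4
tcp_pos: [0.4956, -0.1777, 0.2059]
tool_rot: [-2.977, -0.92, 0.063]
contact_force: [0.1, -0.1, 0.6]
width: 0.0851
```

```bash
python3 - <<'E'
from h import *
print(ctrl.get_obs()['qpos'].round(3))
plan([.444,-.138,.15],Rdown(-11.8))
E
```

```text
[-0.342  0.071  0.109  1.656 -0.004  0.629]
t 8.4 from [ 0.4956 -0.1777  0.2059] n 6 F [ 0.1 -0.1  0.6]
[-3.1, -10.0, 9.8] [-0.004, 0.007, 0.134]
[-4.4, -9.5, 9.7] [-0.004, 0.007, 0.134]
[-5.8, -8.9, 9.7] [-0.004, 0.007, 0.134]
[-7.0, -8.0, 9.6] [-0.004, 0.007, 0.134]
[-8.0, -7.1, 9.5] [-0.004, 0.007, 0.134]
[-9.0, -6.0, 9.4] [-0.004, 0.007, 0.134]
```

>>> play_rows([
  {"linear":[-3,-10,10],"angular":[-0.004,0.007,0.134],"hand":1},
  {"linear":[-4,-10,10],"angular":[-0.004,0.007,0.134],"hand":1},
  {"linear":[-6,-9,10],"angular":[-0.004,0.007,0.134],"hand":1},
  {"linear":[-7,-8,10],"angular":[-0.004,0.007,0.134],"hand":1},
  {"linear":[-8,-7,10],"angular":[-0.004,0.007,0.134],"hand":1},
  {"linear":[-9,-6,9],"angular":[-0.004,0.007,0.134],"hand":1},
  {"linear":[0,0,0],"angular":[0,0,0],"hand":1},
  {"linear":[0,0,0],"angular":[0,0,0],"hand":1},
])

```text
time: 9.2
tcp_pos: [0.4431, -0.1344, 0.136]
tool_rot: [3.118, -0.371, -0.02]
contact_force: [-0.2, -1.0, 1.0]
width: 0.0854
```

```bash
python3 - <<'E'
from h import *
plan([.444,-.138,.004],Rdown(-11.8),30)
p=shot('wrist','w4'); P=cloud(p)
X=P[comp(P,.023,.033,(.4,.48,-.19,-.1))]
if len(X): print(len(X),rect(X[:,:2]))
E
```

```text
t 9.2 from [ 0.4431 -0.1344  0.136 ] n 5 F [-0.2 -1.   1. ]
[0.7, 0.6, 26.4] [0.001, 0.003, -0.006]
[0.6, 0.6, 26.4] [0.001, 0.003, -0.006]
[0.5, 0.6, 26.4] [0.001, 0.003, -0.006]
[0.5, 0.6, 26.4] [0.001, 0.003, -0.006]
[0.4, 0.7, 26.4] [0.001, 0.003, -0.006]
4834 (array([ 0.4443, -0.1374]), 64.1, 47.3, 78.7)
```

View pics/w4.png

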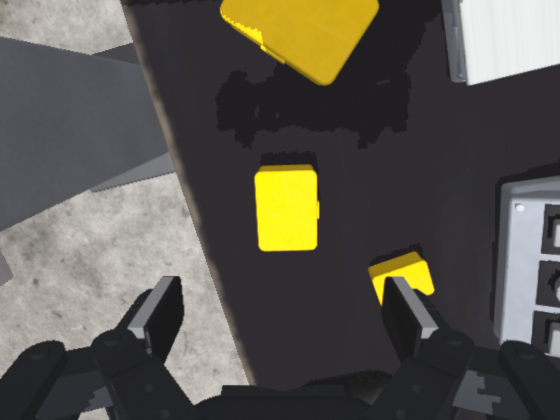

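>>> play_rows([
  {"linear":[1,0.6,26],"angular":[0.001,0.003,-0.006],"hand":1},
  {"linear":[0.5,0.6,26],"angular":[0.001,0.003,-0.006],"hand":1},
  {"linear":[0.5,0.6,26],"angular":[0.001,0.003,-0.006],"hand":1},
  {"linear":[0.5,0.6,20],"angular":[0.001,0.003,-0.006],"hand":1},
  {"linear":[0,0.6,10],"angular":[0,0,0],"hand":1},
  {"linear":[0,0,0],"angular":[0,0,0],"hand":1},
  {"linear":[0,0,0],"angular":[0,0,0],"hand":1},
])

```text
time: 9.95
tcp_pos: [0.4491, -0.1405, 0.0267]
tool_rot: [-3.126, 0.308, -0.005]
contact_force: [0.2, 1.0, 0.6]
width: 0.0854
```

```bash
python3 - <<'E'
from h import *
plan([.444,-.138,.004],Rdown(-11.5),30)
E
```

```text
t 9.95 from [ 0.4491 -0.1405  0.0267] n 1 F [0.2 1.  0.6]
[-5.6, -1.4, 22.7] [-0.001, -0.003, 0.004]
```

>>> play_rows([
  {"linear":[-2,-1,8],"angular":[0,0,0.004],"hand":1},
  {"linear":[-2,0,8],"angular":[0,0,0],"hand":1},
  {"linear":[-1,0,6],"angular":[0,0,0],"hand":1},
  {"linear":[0,0,0],"angular":[0,0,0],"hand":1},
  {"linear":[0,0,0],"angular":[0,0,0],"hand":1},
])

```text
time: 10.45
tcp_pos: [0.4458, -0.1388, 0.0055]
tool_rot: [3.126, -0.313, 0.011]
contact_force: [-0.3, -1.2, -0.2]
width: 0.0855
```

```bash
python3 - <<'E'
from h import *
plan([.444,-.138,.004],Rdown(-11.5),30)
E
```

```text
t 10.45 from [ 0.4458 -0.1388  0.0055] n 1 F [-0.3 -1.2 -0.2]
[-2.0, -0.5, 1.5] [-0.0, -0.007, 0.001]
```

>>> play_rows([
  {"linear":[-1.5,-0.5,1.5],"angular":[0,-0.007,0],"hand":1},
  {"linear":[0,0,0],"angular":[0,0,0],"hand":0.6},
  {"linear":[0,0,0],"angular":[0,0,0],"hand":0.4},
  {"linear":[0,0,0],"angular":[0,0,0],"hand":0.3},
  {"linear":[0,0,0],"angular":[0,0,0],"hand":0.3},
  {"linear":[0,0,0],"angular":[0,0,0],"hand":0.3},
  {"linear":[0,0,0],"angular":[0,0,0],"hand":0.3},
  {"linear":[0,0,0],"angular":[0,0,0],"hand":0.3},
], newtons=40)

```text
time: 11.25
tcp_pos: [0.4448, -0.1381, 0.0047]
tool_rot: [-3.126, 0.313, -0.0]
contact_force: [-0.7, -0.5, -0.5]
width: 0.0454
```

>>> play_rows([
  {"linear":[0,0,-5],"angular":[0,0,0],"hand":0.3},
  {"linear":[0,0,-15],"angular":[0,0,0],"hand":0.3},
  {"linear":[0,0,-25],"angular":[0,0,0],"hand":0.3},
  {"linear":[0,0,-30],"angular":[0,0,0],"hand":0.3},
  {"linear":[0,0,-30],"angular":[0,0,0],"hand":0.3},
  {"linear":[0,0,-20],"angular":[0,0,0],"hand":0.3},
  {"linear":[0,0,0],"angular":[0,0,0],"hand":0.3},
  {"linear":[0,0,0],"angular":[0,0,0],"hand":0.3},
])

```text
time: 12.05
tcp_pos: [0.4431, -0.1377, 0.1338]
tool_rot: [-3.125, 0.313, 0.006]
contact_force: [-0.1, -0.6, -2.8]
width: 0.0449
```

```bash
python3 - <<'E'
from h import *
plan([.6495,-.0067,.13],Rdown(0.8),25)
p=shot('wrist','w5'); P=cloud(p); o=ctrl.get_obs()
Rc=R.from_rotvec(o['tool_rot']); Q=Rc.inv().apply((P-o['tcp_pos']).reshape(-1,3)).reshape(P.shape)
im=p['image'].astype(int); y=(im[...,0]>150)&(im[...,2]<100)&(abs(Q[...,0])<.05)&(abs(Q[...,1])<.05)&(abs(Q[...,2])<.06)
X=Q[y]; print(y.sum(),np.percentile(X,[1,50,99],axis=0).round(4)); t=X[X[:,2]<np.median(X[:,2])+.004]; print(rect(t[:,:2]),np.median(t[:,2]))
print(o['width'])
E
```

```text
t 12.05 from [ 0.4431 -0.1377  0.1338] n 10 F [-0.1 -0.6 -2.8]
[17.6, -16.9, 0.3] [-0.0, 0.0, -0.021]
[18.0, -16.6, 0.3] [-0.0, 0.0, -0.021]
[18.3, -16.2, 0.3] [-0.0, 0.0, -0.021]
[18.7, -15.8, 0.3] [-0.0, 0.0, -0.021]
[19.0, -15.4, 0.3] [-0.0, 0.0, -0.021]
[19.3, -15.0, 0.3] [-0.0, 0.0, -0.021]
[19.7, -14.5, 0.4] [-0.0, 0.0, -0.021]
[20.0, -14.1, 0.4] [-0.0, 0.0, -0.021]
[20.3, -13.7, 0.4] [-0.0, 0.0, -0.021]
[20.5, -13.2, 0.4] [-0.0, 0.0, -0.021]
16686 [[-0.0225 -0.0321 -0.0243]
 [-0.0005 -0.0064 -0.0229]
 [ 0.0216  0.0302 -0.0025]]
(array([0.0062, 0.0001]), 59.4, 66.0, 0.5) -0.022981273804809348
0.045292604072190455
```

View pics/w5.png

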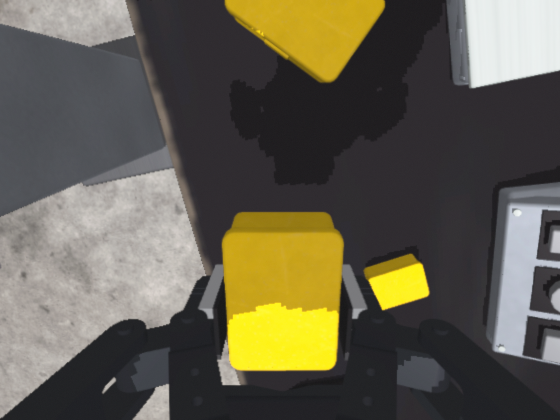

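>>> play_rows([
  {"linear":[18,-17,0],"angular":[0,0,-0.021],"hand":0.3},
  {"linear":[18,-17,0],"angular":[0,0,-0.021],"hand":0.3},
  {"linear":[18,-16,0],"angular":[0,0,-0.021],"hand":0.3},
  {"linear":[19,-16,0],"angular":[0,0,-0.021],"hand":0.3},
  {"linear":[19,-15,0],"angular":[0,0,-0.021],"hand":0.3},
  {"linear":[19,-15,0],"angular":[0,0,-0.021],"hand":0.3},
  {"linear":[20,-14,0],"angular":[0,0,-0.021],"hand":0.3},
  {"linear":[20,-14,0],"angular":[0,0,-0.021],"hand":0.3},
  {"linear":[0,0,0],"angular":[0,0,-0.021],"hand":0.3},
  {"linear":[0,0,0],"angular":[0,0,-0.02],"hand":0.3},
])

```text
time: 13.1
tcp_pos: [0.6081, -0.0284, 0.1144]
tool_rot: [-3.138, -0.026, 0.041]
contact_force: [0.0, 0.5, -1.7]
width: 0.0451
```

```bash
python3 - <<'E'
from h import *
plan([.6495,-.0067,.07],Rdown(0.8),25)
E
```

```text
t 13.1 from [ 0.6081 -0.0284  0.1144] n 3 F [ 0.   0.5 -1.7]
[14.3, -6.9, 14.4] [-0.001, 0.009, 0.001]
[14.2, -7.0, 14.6] [-0.001, 0.009, 0.001]
[14.0, -7.0, 14.7] [-0.001, 0.009, 0.001]
```

>>> play_rows([
  {"linear":[14,-7,4],"angular":[-0.001,0.009,0],"hand":0.3},
  {"linear":[14,-7,6],"angular":[-0.001,0.009,0],"hand":0.3},
  {"linear":[12,-6,8],"angular":[-0.001,0.009,0],"hand":0.3},
  {"linear":[0,0,8],"angular":[0,0,0],"hand":0.3},
  {"linear":[0,0,0],"angular":[0,0,0],"hand":0.3},
  {"linear":[0,0,0],"angular":[0,0,0],"hand":0.3},
])

```text
time: 13.7
tcp_pos: [0.6484, -0.0071, 0.0828]
tool_rot: [-3.141, -0.023, 0.001]
contact_force: [-0.1, 1.1, -2.1]
width: 0.0453
```

```bash
python3 - <<'E'
from h import *
plan([.6495,-.0067,.0427],Rdown(0.8),100,9)
p=shot('wrist','w6'); P=cloud(p)
m=comp(P,.034,.043,(.57,.73,-.09,.08)); print(np.median(P[m],0).round(4),np.percentile(P[m],[1,99],axis=0).round(4))
E
```

```text
t 13.7 from [ 0.6484 -0.0071  0.0828] n 1 F [-0.1  1.1 -2.1]
[1.1, -0.3, 40.1] [-0.0, 0.0, 0.001]
[0.6522 0.0292 0.0374] [[ 0.5816 -0.0459  0.0359]
 [ 0.7187  0.0634  0.0389]]
```

View pics/w6.png

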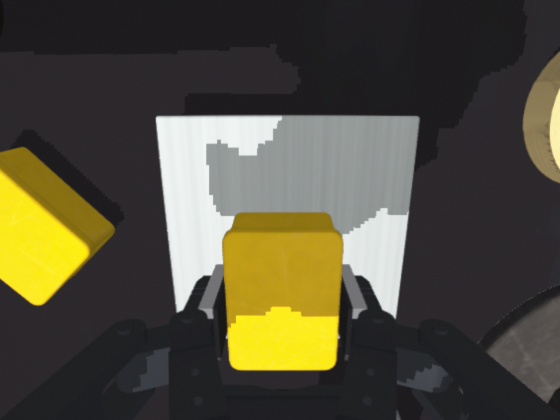

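>>> play_rows([
  {"linear":[1,0,12],"angular":[0,0,0],"hand":0.3},
  {"linear":[0,0,12],"angular":[0,0,0],"hand":0.3},
  {"linear":[0,0,8],"angular":[0,0,0],"hand":0.3},
  {"linear":[0,0,2],"angular":[0,0,0],"hand":0.3},
  {"linear":[0,0,0],"angular":[0,0,0],"hand":0.3},
])

```text
time: 14.25
tcp_pos: [0.6487, -0.0078, 0.0461]
tool_rot: [-3.141, -0.022, 0.001]
contact_force: [0.5, 0.1, -1.3]
width: 0.0449
```

>>> play_rows([
  {"linear":[0,0,1],"angular":[0,0,0],"hand":0.3},
  {"linear":[0,0,1],"angular":[0,0,0],"hand":0.3},
])

```text
time: 14.45
tcp_pos: [0.6489, -0.0079, 0.0444]
tool_rot: [-3.141, -0.022, 0.0]
contact_force: [-0.2, -0.0, -1.1]
width: 0.0449
```

>>> play_rows([
  {"linear":[0,0,1],"angular":[0,0,0],"hand":0.3},
])

```text
time: 14.55
tcp_pos: [0.6491, -0.0079, 0.0436]
tool_rot: [-3.141, -0.022, -0.001]
contact_force: [-0.4, 0.1, -1.7]
width: 0.0452
```

>>> play_rows([
  {"linear":[0,0,0.8],"angular":[0,0,0],"hand":0.3},
  {"linear":[0,0,0.3],"angular":[0,0,0],"hand":0.3},
])

```text
time: 14.75
tcp_pos: [0.6493, -0.0078, 0.0428]
tool_rot: [-3.141, -0.022, -0.002]
contact_force: [0.2, 0.6, -1.8]
width: 0.0455
```

>>> play_rows([
  {"linear":[0,0,0.8],"angular":[0,0,0],"hand":0.3},
  {"linear":[0,0,0],"angular":[0,0,0],"hand":0.3},
])

```text
time: 14.95
tcp_pos: [0.6494, -0.0078, 0.043]
tool_rot: [-3.141, -0.022, -0.003]
contact_force: [0.4, 0.4, -2.4]
width: 0.0453
```

>>> play_rows([
  {"linear":[0,0,1],"angular":[0,0,0],"hand":0.3},
  {"linear":[0,0,1],"angular":[0,0,0],"hand":0.3},
])

```text
time: 15.15
tcp_pos: [0.6496, -0.0079, 0.0428]
tool_rot: [-3.141, -0.022, -0.005]
contact_force: [-5.6, -0.5, 8.3]
width: 0.0453
```

>>> play_rows([
  {"linear":[0,0,-0.3],"angular":[0,0,0],"hand":0.6},
  {"linear":[0,0,0],"angular":[0,0,0],"hand":0.8},
  {"linear":[0,0,0],"angular":[0,0,0],"hand":1},
  {"linear":[0,0,0],"angular":[0,0,0],"hand":1},
  {"linear":[0,0,0],"angular":[0,0,0],"hand":1},
  {"linear":[0,0,-10],"angular":[0,0,0],"hand":1},
  {"linear":[0,0,-25],"angular":[0,0,0],"hand":1},
  {"linear":[0,0,-40],"angular":[0,0,0],"hand":1},
  {"linear":[0,0,-40],"angular":[0,0,0],"hand":1},
  {"linear":[0,0,0],"angular":[0,0,0],"hand":1},
])

```text
time: 16.15
tcp_pos: [0.6485, -0.0078, 0.1635]
tool_rot: [-3.141, -0.022, -0.004]
contact_force: [-0.0, -0.3, 0.6]
width: 0.0853
```

```bash
python3 - <<'E'
from h import *
p=shot('wrist','w7'); P=cloud(p)
X=P[comp(P,.06,.072,(.6,.7,-.06,.05))]; print(len(X),rect(X[:,:2]),np.median(X[:,2]))
X=P[comp(P,.034,.042,(.56,.74,-.1,.09))]; print(len(X),rect(X[:,:2]),np.median(X[:,2]))
print(ctrl.get_obs()['tcp_pos'])
plan([.58,-.10,.22],Rdown(84))
plan([.53,-.10,.22],Rdown(0.8))
E
```

```text
5277 (array([ 0.6499, -0.0073]), 47.6, 64.4, 0.8) 0.065543845749505
23511 (array([ 0.6506, -0.0058]), 141.0, 139.5, 0.8) 0.037381434338937924
[ 0.64794164 -0.00781743  0.16072156]
t 16.2 from [ 0.6479 -0.0078  0.1607] n 11 F [-0.1  0.  -0.4]
[-6.3, 8.3, -5.4] [-0.0, 0.0, -0.132]
[-7.3, 7.4, -5.4] [-0.0, 0.0, -0.132]
[-8.2, 6.4, -5.4] [-0.0, 0.0, -0.132]
[-9.0, 5.2, -5.4] [-0.0, 0.0, -0.132]
[-9.6, 4.0, -5.4] [-0.0, 0.0, -0.132]
[-10.1, 2.7, -5.4] [-0.0, 0.0, -0.132]
[-10.3, 1.3, -5.4] [-0.0, 0.0, -0.132]
[-10.4, -0.0, -5.4] [-0.0, 0.0, -0.132]
[-10.3, -1.4, -5.4] [-0.0, 0.0, -0.132]
[-10.0, -2.7, -5.4] [-0.0, 0.0, -0.132]
[-9.6, -4.0, -5.4] [-0.0, 0.0, -0.132]
t 16.2 from [ 0.6479 -0.0078  0.1607] n 5 F [-0.1  0.  -0.4]
[-23.8, 18.1, -11.9] [-0.0, 0.0, -0.0]
[-23.8, 18.1, -11.9] [-0.0, 0.0, -0.0]
[-23.8, 18.1, -11.9] [-0.0, 0.0, -0.0]
[-23.8, 18.1, -11.9] [-0.0, 0.0, -0.0]
[-23.8, 18.1, -11.9] [-0.0, 0.0, -0.0]
```

View pics/w7.png

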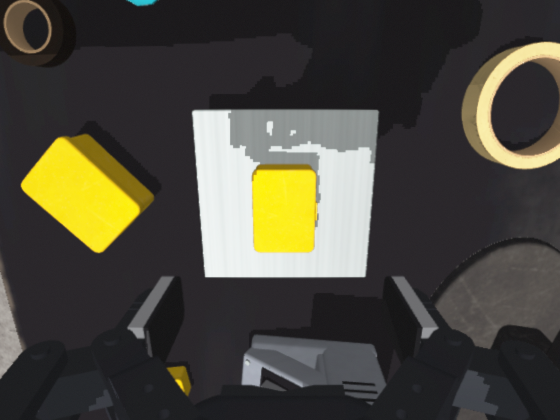

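>>> play_rows([
  {"linear":[-10,6,-25],"angular":[0,0,0],"hand":1},
  {"linear":[-25,18,-20],"angular":[0,0,0],"hand":1},
  {"linear":[-28,22,-10],"angular":[0,0,0],"hand":0},
  {"linear":[-28,22,0],"angular":[0,0,0],"hand":0},
  {"linear":[-28,22,0],"angular":[0,0,0],"hand":0},
  {"linear":[0,0,0],"angular":[0,0,-0.14],"hand":0},
  {"linear":[0,0,0],"angular":[0,0,-0.14],"hand":0},
  {"linear":[0,0,0],"angular":[0,0,-0.14],"hand":0},
  {"linear":[0,0,0],"angular":[0,0,-0.14],"hand":0},
  {"linear":[0,0,0],"angular":[0,0,-0.14],"hand":0},
])

```text
time: 17.2
tcp_pos: [0.5226, -0.1026, 0.2104]
tool_rot: [-2.926, -1.131, 0.015]
contact_force: [-0.0, -0.3, 0.2]
width: -0.0003
```

```bash
python3 - <<'E'
from h import *
plan([.5,-.24,.25],Rdown(85))
E
```

```text
t 17.2 from [ 0.5226 -0.1026  0.2104] n 6 F [-0.  -0.3  0.2]
[-18.2, 14.4, -6.6] [-0.002, 0.001, -0.124]
[-19.9, 12.0, -6.6] [-0.002, 0.001, -0.124]
[-21.2, 9.5, -6.6] [-0.002, 0.001, -0.124]
[-22.2, 6.8, -6.6] [-0.002, 0.001, -0.124]
[-22.9, 4.0, -6.6] [-0.002, 0.001, -0.124]
[-23.2, 1.1, -6.6] [-0.002, 0.001, -0.124]
```

>>> play_rows([
  {"linear":[-18,14,-7],"angular":[-0.002,0.001,-0.124],"hand":0},
  {"linear":[-20,12,-7],"angular":[-0.002,0.001,-0.124],"hand":0},
  {"linear":[-21,10,-7],"angular":[-0.002,0.001,-0.124],"hand":0},
  {"linear":[-22,7,-7],"angular":[-0.002,0.001,-0.124],"hand":0},
  {"linear":[-23,4,-7],"angular":[-0.002,0.001,-0.124],"hand":0},
  {"linear":[-23,1,-7],"angular":[-0.002,0.001,-0.124],"hand":0},
  {"linear":[0,0,0],"angular":[0,0,0],"hand":0},
])

```text
time: 17.9
tcp_pos: [0.4999, -0.2436, 0.2472]
tool_rot: [-2.27, -2.16, 0.002]
contact_force: [-0.6, 0.5, 0.7]
width: -0.0
```

```bash
python3 st.py s 110
```

```text
t 17.9 from [ 0.4999 -0.2436  0.2472] n 4 F [-0.6  0.5  0.7]
[-8.2, 20.8, 22.8] [-0.133, -0.003, 0.009]
[-7.9, 17.7, 25.4] [-0.133, -0.003, 0.009]
[-7.7, 14.2, 27.5] [-0.133, -0.003, 0.009]
[-7.5, 10.5, 29.2] [-0.133, -0.003, 0.009]
tool-frame off from key (mm) [  29.3  -26.5 -231.5] F.n 0.95
```

>>> play_rows([
  {"linear":[-8,20,20],"angular":[-0.133,-0.003,0.009],"hand":0},
  {"linear":[-8,16,23],"angular":[-0.133,-0.003,0.009],"hand":0},
  {"linear":[-8,10,25],"angular":[-0.133,-0.003,0.009],"hand":0},
  {"linear":[-7,5,25],"angular":[-0.133,-0.003,0.009],"hand":0},
  {"linear":[0,0,0],"angular":[0,0,0],"hand":0},
  {"linear":[0,0,0],"angular":[0,0,0],"hand":0},
])

```text
time: 18.5
tcp_pos: [0.5648, -0.2745, 0.1504]
tool_rot: [2.017, 1.82, 0.507]
contact_force: [0.0, 0.4, 0.7]
width: -0.0002
```

```bash
python3 st.py s 30
```

```text
t 18.5 from [ 0.5648 -0.2745  0.1504] n 2 F [0.  0.4 0.7]
[-2.2, 8.2, 42.0] [0.002, -0.004, -0.009]
[-2.1, 8.2, 42.0] [0.002, -0.004, -0.009]
tool-frame off from key (mm) [   4.1  -16.6 -113.9] F.n 0.61
```

>>> play_rows([
  {"linear":[-1,3,16],"angular":[0.002,-0.004,-0.009],"hand":0},
  {"linear":[-1,3,16],"angular":[0.002,-0.004,-0.009],"hand":0},
  {"linear":[-1,3,16],"angular":[0,0,0],"hand":0},
  {"linear":[-1,3,16],"angular":[0,0,0],"hand":0},
  {"linear":[0,2,12],"angular":[0,0,0],"hand":0},
  {"linear":[0,0,0],"angular":[0,0,0],"hand":0},
  {"linear":[0,0,0],"angular":[0,0,0],"hand":0},
])

```text
time: 19.2
tcp_pos: [0.6289, -0.285, 0.1009]
tool_rot: [1.99, 1.837, 0.485]
contact_force: [-0.4, -0.3, -0.2]
width: 0.0002
```

```bash
python3 st.py s 12
```

```text
t 19.2 from [ 0.6289 -0.285   0.1009] n 1 F [-0.4 -0.3 -0.2]
[1.0, -14.8, 26.6] [0.002, 0.005, 0.009]
tool-frame off from key (mm) [ -0.8  14.8 -38.7] F.n 0.03
```

>>> play_rows([
  {"linear":[0,-7,6],"angular":[0,0.003,0.005],"hand":0},
  {"linear":[0,-6,8],"angular":[0,0.002,0.004],"hand":0},
  {"linear":[0,-1,8],"angular":[0,0,0],"hand":0},
  {"linear":[0,0,0],"angular":[0,0,0],"hand":0},
  {"linear":[0,0,0],"angular":[0,0,0],"hand":0},
])

```text
time: 19.7
tcp_pos: [0.6275, -0.2854, 0.0742]
tool_rot: [2.0, 1.83, 0.494]
contact_force: [-0.9, -0.2, 0.7]
width: -0.0001
```

```bash
python3 st.py s 0
```

```text
t 19.7 from [ 0.6275 -0.2854  0.0742] n 1 F [-0.9 -0.2  0.7]
[1.3, -0.3, 16.3] [0.003, 0.0, -0.001]
tool-frame off from key (mm) [ -1.3   0.2 -16.3] F.n 1.01
```

>>> play_rows([
  {"linear":[1,0,5],"angular":[0.002,0,0],"hand":0},
  {"linear":[0,0,5],"angular":[0,0,0],"hand":0},
  {"linear":[0,0,4],"angular":[0,0,0],"hand":0},
  {"linear":[0,0,2],"angular":[0,0,0],"hand":0},
  {"linear":[0,0,2],"angular":[0,0,0],"hand":0},
  {"linear":[0,0,1],"angular":[0,0,0],"hand":0},
])

```text
time: 20.3
tcp_pos: [0.6382, -0.2856, 0.0576]
tool_rot: [2.0, 1.831, 0.492]
contact_force: [-1.6, 0.4, 1.1]
width: 0.0003
```

```bash
python3 st.py s 0
```

```text
t 20.3 from [ 0.6382 -0.2856  0.0576] n 1 F [-1.6  0.4  1.1]
[0.5, -1.2, -3.5] [0.002, 0.001, -0.001]
tool-frame off from key (mm) [-0.5  1.2  3.5] F.n 1.78
```

Sliding against friction; push in small steps to the stop.

>>> play_rows([
  {"linear":[0,0,1],"angular":[0,0,0],"hand":0},
  {"linear":[0,0,1],"angular":[0,0,0],"hand":0},
  {"linear":[0,0,0.6],"angular":[0,0,0],"hand":0},
])

```text
time: 20.6
tcp_pos: [0.6395, -0.2857, 0.0554]
tool_rot: [2.0, 1.831, 0.492]
contact_force: [-8.2, 1.0, 7.2]
width: 0.0001
```

```bash
python3 st.py s 0
```

```text
t 20.6 from [ 0.6395 -0.2857  0.0554] n 1 F [-8.2  1.   7.2]
[0.5, -1.2, -6.0] [0.002, 0.001, -0.001]
tool-frame off from key (mm) [-0.5  1.2  6. ] F.n 10.4
```

>>> play_rows([
  {"linear":[0,0,0.4],"angular":[0,0,0],"hand":0},
])

```text
time: 20.7
tcp_pos: [0.6395, -0.2857, 0.0554]
tool_rot: [2.0, 1.831, 0.492]
contact_force: [-9.4, 3.0, 7.8]
width: -0.0002
```

```bash
python3 st.py s 0
```

```text
t 20.7 from [ 0.6395 -0.2857  0.0554] n 1 F [-9.4  3.   7.8]
[0.5, -1.2, -6.0] [0.002, 0.001, -0.001]
tool-frame off from key (mm) [-0.5  1.2  6. ] F.n 11.59
```

>>> play_rows([
  {"linear":[0,0,-4],"angular":[0,0,0],"hand":0},
  {"linear":[0,0,-10],"angular":[0,0,0],"hand":0},
  {"linear":[0,0,-20],"angular":[0,0,0],"hand":0},
  {"linear":[0,0,-30],"angular":[0,0,0],"hand":0},
  {"linear":[0,0,-30],"angular":[0,0,0],"hand":0},
  {"linear":[0,0,-30],"angular":[0,0,0],"hand":0},
  {"linear":[0,0,0],"angular":[0,0,0],"hand":0},
  {"linear":[0,0,0],"angular":[0,0,0],"hand":0},
])

```text
time: 21.5
tcp_pos: [0.5741, -0.2796, 0.1701]
tool_rot: [1.998, 1.83, 0.493]
contact_force: [0.2, -0.3, -0.8]
width: -0.0001
```

```bash
python3 st.py b 80; python3 - <<'E'
from h import *
p=shot('wrist','w8'); P=cloud(p)
im=cv2.resize(p['image'][60:300,150:410],None,fx=2.5,fy=2.5); cv2.imwrite('pics/w8c.png',im[...,::-1])
E
```

```text
t 21.5 from [ 0.5741 -0.2796  0.1701] n 3 F [ 0.2 -0.3 -0.8]
[30.7, -0.6, 15.3] [0.001, 0.001, 0.0]
[30.7, -0.6, 15.3] [0.001, 0.001, 0.0]
[30.7, -0.6, 15.4] [0.001, 0.001, 0.0]
tool-frame off from key (mm) [ -92.2    1.7 -126.1] F.n -0.8
```

View pics/w8c.png

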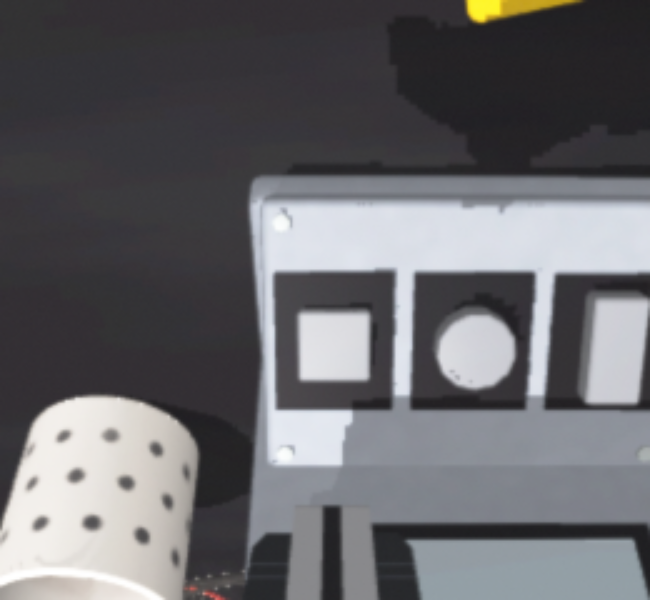

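>>> play_rows([
  {"linear":[30,-1,5],"angular":[0,0,0],"hand":0},
  {"linear":[30,-1,10],"angular":[0,0,0],"hand":0},
  {"linear":[26,-1,10],"angular":[0,0,0],"hand":0},
  {"linear":[4,-1,10],"angular":[0,0,0],"hand":0},
  {"linear":[0,0,10],"angular":[0,0,0],"hand":0},
  {"linear":[0,0,0],"angular":[0,0,0],"hand":0},
  {"linear":[0,0,0],"angular":[0,0,0],"hand":0},
])

```text
time: 22.25
tcp_pos: [0.6019, -0.1901, 0.1213]
tool_rot: [2.003, 1.832, 0.489]
contact_force: [-0.4, 0.8, 0.1]
width: 0.0001
```

```bash
python3 st.py b 15
```

```text
t 22.25 from [ 0.6019 -0.1901  0.1213] n 2 F [-0.4  0.8  0.1]
[0.3, 2.8, 29.5] [-0.001, 0.001, -0.001]
[0.3, 2.8, 29.5] [-0.001, 0.001, -0.001]
tool-frame off from key (mm) [ -0.5  -5.5 -73.9] F.n 0.29
```

>>> play_rows([
  {"linear":[0,0,10],"angular":[0,0,0],"hand":0},
  {"linear":[0,0,12],"angular":[0,0,0],"hand":0},
  {"linear":[0,0,12],"angular":[0,0,0],"hand":0},
  {"linear":[0,0,10],"angular":[0,0,0],"hand":0},
  {"linear":[0,0,6],"angular":[0,0,0],"hand":0},
  {"linear":[0,0,0],"angular":[0,0,0],"hand":0},
  {"linear":[0,0,0],"angular":[0,0,0],"hand":0},
])

```text
time: 22.95
tcp_pos: [0.6287, -0.1951, 0.0734]
tool_rot: [2.006, 1.829, 0.487]
contact_force: [0.1, -0.2, 0.1]
width: 0.0002
```

```bash
python3 st.py b 15
```

```text
t 22.95 from [ 0.6287 -0.1951  0.0734] n 1 F [ 0.1 -0.2  0.1]
[3.3, 5.9, 3.9] [-0.003, 0.003, -0.004]
tool-frame off from key (mm) [ -3.2  -5.9 -18.9] F.n 0.04
```

>>> play_rows([
  {"linear":[2,3,0],"angular":[-0.003,0.003,-0.004],"hand":0},
  {"linear":[1,3,3],"angular":[0,0,0],"hand":0},
  {"linear":[0,0,3],"angular":[0,0,0],"hand":0},
  {"linear":[0,0,0],"angular":[0,0,0],"hand":0},
  {"linear":[0,0,0],"angular":[0,0,0],"hand":0},
])

```text
time: 23.45
tcp_pos: [0.6385, -0.1927, 0.073]
tool_rot: [1.998, 1.832, 0.493]
contact_force: [-0.8, -0.6, -1.0]
width: 0.0002
```

```bash
python3 st.py b 0
```

```text
t 23.45 from [ 0.6385 -0.1927  0.073 ] n 1 F [-0.8 -0.6 -1. ]
[-0.0, -2.2, 13.8] [0.003, 0.0, 0.001]
tool-frame off from key (mm) [  0.    2.2 -13.8] F.n -0.5
```

>>> play_rows([
  {"linear":[0,-1,5],"angular":[0.002,0,0],"hand":0},
  {"linear":[0,-1,4],"angular":[0,0,0],"hand":0},
  {"linear":[0,0,3],"angular":[0,0,0],"hand":0},
  {"linear":[0,0,2],"angular":[0,0,0],"hand":0},
  {"linear":[0,0,2],"angular":[0,0,0],"hand":0},
])

```text
time: 23.95
tcp_pos: [0.6452, -0.1934, 0.0573]
tool_rot: [1.999, 1.833, 0.492]
contact_force: [-1.9, -0.1, 1.9]
width: -0.0002
```

```bash
python3 st.py b 0
```

```text
t 23.95 from [ 0.6452 -0.1934  0.0573] n 1 F [-1.9 -0.1  1.9]
[0.1, -0.2, -3.2] [0.001, 0.0, 0.001]
tool-frame off from key (mm) [-0.1  0.2  3.2] F.n 2.56
```

>>> play_rows([
  {"linear":[0,0,1],"angular":[0,0,0],"hand":0},
  {"linear":[0,0,1],"angular":[0,0,0],"hand":0},
  {"linear":[0,0,0.8],"angular":[0,0,0],"hand":0},
])

```text
time: 24.25
tcp_pos: [0.6467, -0.1936, 0.0548]
tool_rot: [1.999, 1.833, 0.492]
contact_force: [-5.2, 1.4, 5.9]
width: 0.0
```

```bash
python3 st.py b 0
```

```text
t 24.25 from [ 0.6467 -0.1936  0.0548] n 1 F [-5.2  1.4  5.9]
[0.1, -0.2, -6.1] [0.001, 0.0, 0.001]
tool-frame off from key (mm) [-0.1  0.2  6.1] F.n 7.81
```

>>> play_rows([
  {"linear":[0,0,0.6],"angular":[0,0,0],"hand":0},
  {"linear":[0,0,0.3],"angular":[0,0,0],"hand":0},
])

```text
time: 24.45
tcp_pos: [0.6467, -0.1936, 0.0548]
tool_rot: [2.0, 1.833, 0.492]
contact_force: [-7.0, 1.3, 5.7]
width: -0.0001
```

```bash
python3 st.py b 0
```

```text
t 24.45 from [ 0.6467 -0.1936  0.0548] n 1 F [-7.   1.3  5.7]
[0.1, -0.2, -6.1] [0.001, 0.0, 0.0]
tool-frame off from key (mm) [-0.1  0.2  6.1] F.n 8.46
```

At the stop (8 N, no further travel). Retract and check.

>>> play_rows([
  {"linear":[0,0,-4],"angular":[0,0,0],"hand":0},
  {"linear":[0,0,-10],"angular":[0,0,0],"hand":0},
  {"linear":[0,0,-20],"angular":[0,0,0],"hand":0},
  {"linear":[0,0,-30],"angular":[0,0,0],"hand":0},
  {"linear":[0,0,-30],"angular":[0,0,0],"hand":0},
  {"linear":[0,0,-30],"angular":[0,0,0],"hand":0},
  {"linear":[0,-10,-20],"angular":[0,0,0],"hand":0},
  {"linear":[0,0,0],"angular":[0,0,0],"hand":0},
  {"linear":[0,0,0],"angular":[0,0,0],"hand":0},
])

```text
time: 25.35
tcp_pos: [0.5615, -0.1859, 0.1825]
tool_rot: [1.997, 1.832, 0.492]
contact_force: [0.3, 0.6, -0.2]
width: 0.0008
```

```bash
python3 - <<'E'
from h import *
p=shot('wrist','w9'); P=cloud(p)
im=cv2.resize(p['image'][60:300,130:430],None,fx=2.5,fy=2.5); cv2.imwrite('pics/w9c.png',im[...,::-1])
Rk,n=Rkey()
g=cv2.cvtColor(p['image'],cv2.COLOR_RGB2GRAY)
for k in [[.6395,-.239,.060],[.6355,-.2848,.060],[.6435,-.1932,.060]]:
    d=(P-np.array(k)); L=Rk.inv().apply(d.reshape(-1,3)).reshape(P.shape)
    m=(abs(L[...,0])<.006)&(abs(L[...,1])<.006)&(abs(L[...,2])<.02); print(m.sum(),-np.median(L[m][:,2]).round(4))
p=shot('top','t9'); P=cloud(p)
for nm,lo,hi,b in [('box',.06,.072,(.6,.7,-.06,.05)),('pan',.034,.043,(.56,.76,-.1,.09)),('tape',.01,.025,(.4,.5,.08,.17)),('mouse',.01,.05,(.38,.54,-.42,-.3))]:
    X=P[comp(P,lo,hi,b)]; print(nm,rect(X[:,:2]) if len(X) else None)
o=ctrl.get_obs(); print(o['time'],o['contact_force'])
E
```

```text
174 -0.0005
170 -0.0063
181 -0.0003
box (array([ 0.6503, -0.0077]), 48.8, 63.3, 1.7)
pan (array([ 0.6514, -0.0058]), 141.5, 140.4, 0.8)
tape (array([0.4501, 0.1255]), 55.8, 56.2, 77.9)
mouse (array([ 0.4555, -0.3585]), 57.8, 112.9, 89.6)
25.45 [ 0.37628754 -0.95941956  0.65420906]
```

View pics/w9c.png

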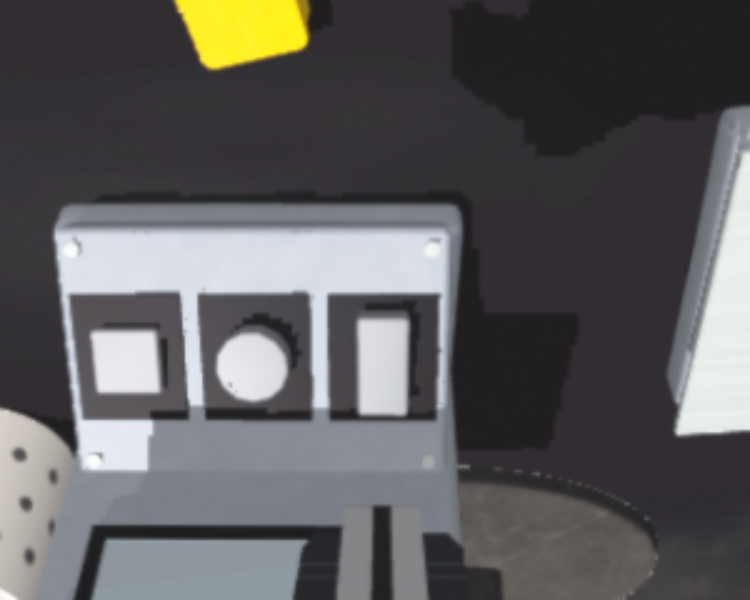

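View pics/t9.png

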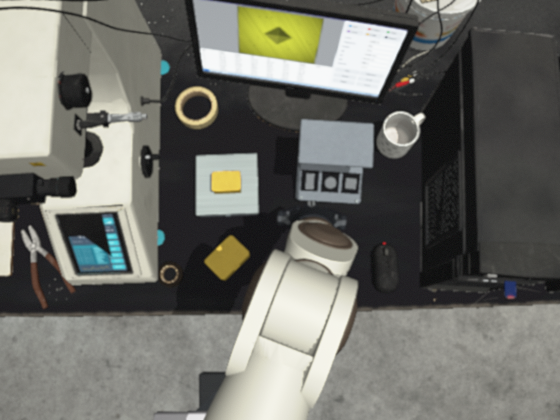

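```bash
python3 -c "
from bench import ctrl
print(ctrl.hand_in())"
```

```text
the job is handed in; nothing more can be done
None
```

The weighing job is done in the order asked and handed in at about 25.5 s. I pressed the round key with the pan empty and it sprang back. Then I set the middle-sized box on the pan and let go, pushed the square key in, and pressed the oblong key.

- **Keys:** after the last press, the depth picture showed the square key 6 mm in and staying in. The round and oblong keys were back out to within 0.5 mm.
- **Box:** it sits upright on the pan, about 1–2 mm from the middle by both the wrist and top cameras.
- **Bystanders:** the mouse and the roll of tape are where they were, to within the measurement. The robot was clear of everything at the end.
- **One press was harder than I meant:** the round key bottomed out at about 35 N for a moment, under 40 N but firmer than the "well under 40 N" asked. The square key took about 12 N and the oblong about 8 N.
- **Camera disagreement:** the top and side cameras differed by about 3 mm in position. I averaged them for the pan and, adding the wrist camera, for the keys. For the box I used the top and wrist cameras, which agreed.

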